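# Bring the watch round and hold the magnifier over its dial

## Robot

A 6-joint arm with a two-finger parallel gripper is mounted at the origin on the work surface. World frame = base frame: x ahead of the robot, y to its left, z up, the work surface at z = 0. Lengths are in m, angles in degrees, forces in N, time in s.
With the tool pointing down it reaches from about 0.275 to 0.875 m from the base axis. Payload 12.5 kg.
Tool frame: the origin (TCP) lies at the very end of the fingers, on their centre line; the grasp point (between the pads) lies 19 mm behind it; z points along the fingers, y is the line along which they close (so a half turn about z gives the same grasp; the last joint's range is limited). The gripper opens to 85 mm and grips with 20 to 120 N. Pads are 22 mm wide; open, the fingers measure 114 mm over their backs; the gripper's body (76 mm by 85 mm) begins 54 mm behind the grasp point. The pads swing forward as they close: fully open they stand 13 mm farther back than shut.
Start: joints at [69.351, 20.094, 94.641, -0, 65.266, -4.847], TCP at [0.15, 0.529, 0.231] pointing down, gripper open.
Joint ranges: [-157.81, 157.81], [-45, 120.19], [0.68, 151.7], [-89.99, 269.99], [4.06, 180], [-164.3, 164.3]. Speed limits (degrees/s): [127.2, 127.2, 159.86, 180, 180, 180].

## Interface

Orientations are given as a 3x3 rotation matrix whose columns are the frame's x, y, z axes.
In Python, from station import r gives the robot as it stands.
- The arm moves only by the tool send_rows, never from a script. Its argument "series" is a list of rows, each a list of 3 entries, a list of its own where there are three numbers: the shift along the tool's x, y, z normalised to -1 to 1, where 1 is 0.15 m, then the turn, a rotation vector about the tool's x, y, z normalised to -1 to 1, where 1 is 0.5 rad, then the opening, from 0 (shut) to 1 (fully open). In form: [[[tx, ty, tz], [wx, wy, wz], gripper], ...]. A call has 1 to 8 rows; each row is the pose to reach, as a shift and turn from the pose commanded when the call began, along the tool's axes at that moment; what a row does not reach only later rows make up. A row lasts 1/8 s, in which the tool goes at most 62.5 mm and 10.7 degrees, less where a joint would pass 70% of its speed; a pose out of reach is approached as far as the arm can. A call with a number of a shift or a turn outside -1 to 1 is refused whole. A call with a gripper value outside its range is refused whole. The fingers move at their own pace and stop on an object; "squeeze" is the grip in N (left out, the last holds). Time passes only in rows, so rows that repeat a pose let the fingers close. It gives the time, the measured TCP pose, the force, the opening and the grip force at its end, in the units of the state.
- r.state(): the state, without advancing time (a new reading comes with each control period).
- r.capture(name): name is "side" or "top" or "wrist"; returns the picture (400x640x3 uint8, red, green, blue); there is no depth.
- r.camera_info(name): a dict with "mtx" (3x3 intrinsics, pixels), "cam_to_world" (4x4, takes a point from camera to world coordinates); the wrist camera has in their place "tool_from_camera" (4x4, takes a point from camera to tool coordinates, whose origin is the TCP and whose axes are the flange's). Camera axes: x right, y up, looking along -z (the intrinsics and any distortion apply to the point x, -y, -z); pixel columns grow to the right and rows downward; lengths in m; the calibration is good to about 2 mm. A picture is of the moment at which its call begins: read the wrist's pose just before it. camera_info takes no time and is no camera call.
- r.close_job(): hands the job in; it is judged then, once.
The state is a dict: "t": time; "q": joint angles; "joint_velocities": joint speeds; "tau": joint torques, N m; "tool_pos": TCP position; "tool_rot": TCP orientation; "force": force on the tool from outside, world axes, zero at the start; "moment": the same for the moment, N m; "width": opening from 0.0 (shut) to 1.0 (fully open); "grasp_force": force on a finger pad.
Only numpy, scipy, OpenCV 4.12 (cv2) and the standard library are available. Lean on these libraries where they do the work, as an engineer would, in place of code of your own. Each camera call takes 0.05 s, during which the arm holds its last target. There are 200 camera calls.

## Task

Turn the rotating watch stand, which has a brass finger peg for this, until the watch with the blue dial clicks home at the stand's brass front mark. Then take the reading magnifier from the slate coaster, lift it higher than the perfume atomizer, carry it over the things standing in between, and hold its lens level and centred over the blue dial, about 15 mm above the watch glass, so that I can read the dial; finish still holding it there, with the lens touching nothing. Do not touch either watch, and leave everything else on the dresser where it stands.

Things in the scene. Friction and masses are not known exactly. Their poses are not given: they have to be found in the camera images.
- stand_base: fixed base of the rotating watch stand: dark wood disc, 264 mm across, 22 mm high. Origin at the centre of its underside, on the turning axis; z up. Its -x axis points to a small brass mark let into the base's rim, the front of the stand (yawed up to 0.35 rad from facing the robot)
- stand_centre (a point): on the turning axis, at the top face (42 mm up) of the turning disc: lighter wood, 236 mm across, with four cream cushions (50 mm radially, 56 mm across, tops at 78 mm) centred 70 mm from the axis, a quarter turn apart. In order clockwise from above: blue watch, black watch, two empty cushions
- watch_disc (a joint): angle of the turning disc, rad: 0 = blue watch at the front mark, positive = anticlockwise from above; starts between -1.95 and -1.25. Turns endlessly, bearing friction 0.03 N m. A ball detent at every quarter turn (0, +-1.571, ...) pulls the disc in when it is let go within 0.06 rad; riding over the rib into or out of a notch takes 0.2 to 0.3 N m (2 to 3 N at the peg)
- finger_peg (a point): centre of the 22 mm brass ball on top of the finger peg (stem 10 mm across) that stands on the disc 105 mm from the axis, midway between two cushions, an eighth of a turn anticlockwise from the blue watch. Ball centre 105 mm above the dresser, higher than cushions (78 mm) and watch glasses (88.5 mm). Gripped tight, the ball does not pivot freely between the pads: turn the gripper along with the disc, or push
- front_spot (a point): fixed point of the stand's base, 70 mm from the axis towards the brass front mark, 88.5 mm above the dresser: where the centre of the blue watch's glass lies when the watch is home at the front
- blue_watch: the watch with blue dial, chrome case (40 mm across) and brown strap, strapped to its cushion. Origin at the centre of its glass, the topmost point, 88.5 mm above the dresser; z up, x pointing outward from the stand's axis. Goes round with the disc. Not to be touched
- black_watch: the watch with black dial and brass case on the next cushion, same size and height; origin at the centre of its glass. Not to be touched
- magnifier: loose magnifier, about 110 g, lens lying flat on the slate coaster: chrome-ringed lens 64 mm across, 10 mm thick. Origin: centre of the lens's underside; z up. The wooden handle points along -x: 16 x 16 mm, from x = -46 to -138 mm, underside level with the lens's, sticking out over the coaster's edge 8 mm above the dresser
- magnifier_grip (a point): point on the axis of the magnifier's handle, 82 mm from the lens centre and 8 mm above the level of the lens's underside: where to grip it across its 16 mm width
- coaster: square slate coaster, 105 x 105 x 8 mm, does not move; origin at the centre of its underside
- mug: loose lime green ceramic mug with make-up brushes in it, 76 mm across, 95 mm high, brush tips up to 170 mm, handle to its -x; origin at the centre of its underside
- atomizer: loose glass perfume atomizer, 34 x 52 mm, 102 mm high; origin at the centre of its underside
- cream_jar: loose cream jar with white lid, 68 mm across, 56 mm high; origin at the centre of its underside
- hair_clip: loose chrome hair clip, 72 x 15 x 17 mm, lying; origin at the centre of its underside
- lipstick: loose lipstick standing, 23 mm across, 77 mm high; origin at the centre of its underside
- ring_box: loose closed navy ring box, 55 x 55 x 45 mm; origin at the centre of its underside
- tilt_bin_lip (a point): middle of the upper front edge of the clear plastic tilt-out bin, 186 mm wide, that hangs open towards the robot from the white unit at the dresser's back edge; to be left alone
There are look-alikes about, which are no part of the job. Of the things that look like the magnifier, the smaller one is meant.

How it is judged:
By the outcome, as a careful person would: the job done as asked, in the order asked, and still so for the second after the job is handed in, while the arm keeps its last pose, push and grip.
It also fails if it takes over 51 s, if anything falls off the work surface, if the arm or the gripper's body presses on something with over 40 N, if the wrist force passes 120 N, or if a joint passes its speed limit or range.

## Working session

There is one attempt and no reset: what is moved stays moved. The work goes in short steps, Python scripts to look and compute and a tool call to move; the robot and the scene stay as the last step left them, time stands still between calls to the robot, and variables do not carry over. Pictures are saved under pics/ and viewed, at most 10 in all, crops included, and the job is handed in when it is done.

Besides the shell and the picture viewer there is one more tool, called after "Emit:" as name(argument=value, ...) on one line, values as JSON. send_rows: Moves the arm, as the interface text tells. Its arguments: {"type":"object","properties":{"series":{"type":"array","items":{"type":"array"}},"squeeze":{"type":"number"}},"required":["series"]}

```bash
mkdir -p pics
python3 - <<'E'
from station import r
import cv2,numpy as np
for n in("side","top"):
    im=r.capture(n);cv2.imwrite(f"pics/{n}0.png",im[:,:,::-1])
    c=r.camera_info(n);print(n,{k:np.round(v,4).tolist() if not isinstance(v,str) else v for k,v in c.items()})
c=r.camera_info("wrist");print({k:np.round(v,4).tolist() for k,v in c.items()})
s=r.state();print(s)
E
```

```text
side {'mtx': [[460.596, 0.0, 320.5103], [0.0, 460.596, 202.1821], [0.0, 0.0, 1.0]], 'cam_to_world': [[0.9318, 0.2786, -0.2326, 0.301], [-0.3625, 0.6824, -0.6347, -0.6364], [-0.0181, 0.6758, 0.7369, 0.8635], [0.0, 0.0, 0.0, 1.0]]}
top {'mtx': [[387.314, 0.0, 318.4267], [0.0, 387.314, 203.7769], [0.0, 0.0, 1.0]], 'cam_to_world': [[0.0115, 0.9956, -0.0931, 0.4711], [-0.9998, 0.0132, 0.0173, -0.0044], [0.0185, 0.0929, 0.9955, 0.9669], [0.0, 0.0, 0.0, 1.0]]}
{'mtx': [[340.2518, 0.0, 315.4925], [0.0, 340.2518, 197.5698], [0.0, 0.0, 1.0]], 'tool_from_camera': [[-0.0006, 0.9454, 0.3258, 0.0833], [1.0, 0.0006, -0.0, -0.0009], [-0.0003, 0.3258, -0.9454, -0.1427], [0.0, 0.0, 0.0, 1.0]]}
{'t': 0.1, 'q': array([ 6.93505007e+01,  2.01195431e+01,  9.46729349e+01, -8.18641915e-04,
        6.52658828e+01, -4.84628551e+00]), 'joint_velocities': array([ 0.0175909 , -0.10782686, -0.06277924,  0.06362857,  0.09108022,
        0.07808536]), 'tau': array([ 1.93376482e-04, -5.06832647e+01, -2.91873890e+01, -1.26319046e-04,
        2.61530113e-03, -4.56648957e-05]), 'tool_pos': array([0.14964906, 0.52894184, 0.23083089]), 'tool_rot': array([[-9.62204336e-01,  2.72328285e-01, -3.47061856e-04],
       [ 2.72328496e-01,  9.62203863e-01, -9.57725656e-04],
       [ 7.31284729e-05, -1.01604261e-03, -9.99999481e-01]]), 'force': array([-0.72219321,  0.01493325,  0.72908862]), 'moment': array([-0.01572354,  0.03609546,  0.016255  ]), 'grasp_force': 0.0, 'width': 1.000705667848934}
```

View pics/top0.png

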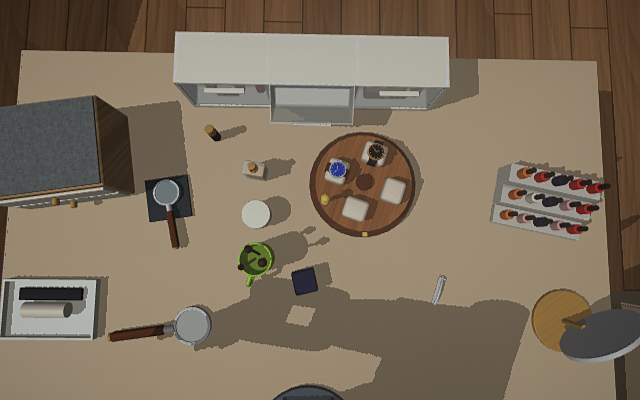

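View pics/side0.png

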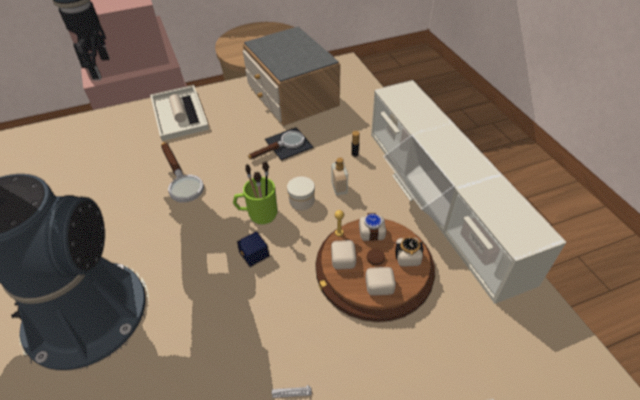

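Candidates for the magnifier are the one on the slate coaster, top px (167,192), and a larger one lying on the dresser at (193,325). I choose the coaster one, which is the smaller. The stand is at (362,183), the blue watch (338,169), the peg ball (325,199) and the front mark (365,234). I'll check with one close crop.

```bash
cat > h.py <<'E'
import numpy as np,cv2
from station import r
def ray(n,u,v,s=None):
    c=r.camera_info(n);K=np.array(c["mtx"])
    d=np.linalg.inv(K)@[u,v,1];d=np.array([d[0],-d[1],-d[2]])
    if n=="wrist":
        M=np.eye(4);M[:3,:3]=s["tool_rot"];M[:3,3]=s["tool_pos"];T=M@np.array(c["tool_from_camera"])
    else: T=np.array(c["cam_to_world"])
    return T[:3,3],T[:3,:3]@d
def pt(n,u,v,z,s=None):
    o,d=ray(n,u,v,s);return o+d*(z-o[2])/d[2]
def proj(n,P,s=None):
    c=r.camera_info(n);K=np.array(c["mtx"])
    if n=="wrist":
        M=np.eye(4);M[:3,:3]=s["tool_rot"];M[:3,3]=s["tool_pos"];T=M@np.array(c["tool_from_camera"])
    else: T=np.array(c["cam_to_world"])
    p=np.linalg.inv(T)@np.append(P,1);p=K@[p[0],-p[1],-p[2]];return p[:2]/p[2]
def tri(a,b):
    A=[];B=[]
    for o,d in(a,b):
        d=d/np.linalg.norm(d);Q=np.eye(3)-np.outer(d,d);A.append(Q);B.append(Q@o)
    return np.linalg.lstsq(np.vstack(A),np.hstack(B),rcond=None)[0]
E
python3 - <<'E'
import cv2
from h import *
t=cv2.imread("pics/top0.png")
a=cv2.resize(t[165:257,135:205],None,fx=5,fy=5,interpolation=2)
b=cv2.resize(t[125:245,305:420],None,fx=3.5,fy=3.5,interpolation=2)
o=np.zeros((460,760,3),np.uint8);o[:a.shape[0],:a.shape[1]]=a;o[:b.shape[0],352:352+b.shape[1]]=b
cv2.imwrite("pics/crop.png",o)
for nm,u,v,z in[("lens",167,192,.016),("hend",175,246,.016),("lensbig",193,325,.01),("bluet",338,169,.0885),("black",376,152,.0885),("peg",325,199,.105),("mark",365,234,.022),("stand",362,183,.022),("jar",256,214,.056),("atom",254,168,.1),("mug",258,258,.095),("box",305,281,.045),("binlip",300,123,.1),("lip",211,130,.077)]:
    print(nm,pt("top",u,v,z).round(3))
for nm,u,v,z in[("lens",292,139,.016),("blue",373,219,.0885),("black",409,243,.0885),("peg",339,214,.105),("mark",323,284,.022)]: print(nm,pt("side",u,v,z).round(3))
E
```

```text
lens [0.584 0.351 0.016]
hend [0.453 0.326 0.016]
lensbig [0.265 0.276 0.01 ]
bluet [ 0.634 -0.064  0.089]
black [ 0.675 -0.151  0.089]
peg [ 0.563 -0.034  0.105]
mark [ 0.487 -0.135  0.022]
stand [ 0.612 -0.128  0.022]
jar [0.53  0.126 0.056]
atom [0.631 0.127 0.1  ]
mug [0.43  0.114 0.095]
box [0.375 0.009 0.045]
binlip [0.737 0.025 0.1  ]
lip [0.724 0.233 0.077]
lens [0.582 0.353 0.016]
blue [ 0.635 -0.059  0.089]
black [ 0.676 -0.148  0.089]
peg [ 0.565 -0.031  0.105]
mark [ 0.486 -0.134  0.022]
```

View pics/crop.png

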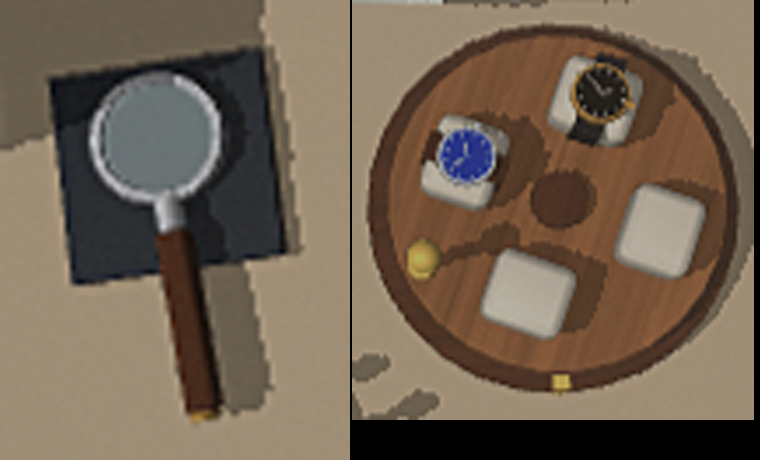

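The close crop shows the chosen magnifier lying on the slate coaster: lens at top px (166,193), handle end at (175,247). The stand axis is about (0.610,-0.126) and the peg about (0.565,-0.032). The front mark lies at azimuth 184°, so the disc has to turn about 112° anticlockwise. I'm moving to above the peg.

Emit:
send_rows(series=[[[-0.92, -0.71, 0], [0, 0, 0], 1], [[-0.92, -0.71, 0], [0, 0, 0], 1], [[-0.92, -0.71, 0], [0, 0, 0], 1]])

```text
t: 0.48
tool_pos: [0.2543, 0.3873, 0.2311]
tool_rot: [[-0.962, 0.272, -0.0], [0.272, 0.962, -0.0], [0.0, -0.0, -1.0]]
force: [0.9, 0.8, 1.5]
width: 0.997
grasp_force: 0.0
```

Emit:
send_rows(series=[[[-0.92, -0.71, 0], [0, 0, 0], 1], [[-0.92, -0.71, 0], [0, 0, 0], 1], [[-0.92, -0.71, 0], [0, 0, 0], 1]])

```text
t: 0.85
tool_pos: [0.3582, 0.2471, 0.2313]
tool_rot: [[-0.962, 0.273, 0.0], [0.273, 0.962, -0.0], [-0.0, -0.0, -1.0]]
force: [0.6, 0.3, -0.1]
width: 1.0
grasp_force: 0.0
```

Emit:
send_rows(series=[[[-0.92, -0.71, 0], [0, 0, 0], 0.6], [[-0.92, -0.71, 0], [0, 0, 0.8], 0.6], [[-0.92, -0.71, 0], [0, 0, 0.8], 0.6]])

```text
t: 1.23
tool_pos: [0.4621, 0.1069, 0.2312]
tool_rot: [[-0.791, 0.611, -0.0], [0.611, 0.791, -0.0], [0.0, -0.0, -1.0]]
force: [-0.9, 0.7, 0.5]
width: 0.598
grasp_force: 0.0
```

```bash
cat >> h.py <<'E'
def plan(p,ya,s=None,lvl=True):
    """world target TCP p, tool y azimuth ya (deg), tool down -> normalised shift, turn"""
    from scipy.spatial.transform import Rotation as R
    s=s or r.state();Rm=np.array(s["tool_rot"]);a=np.radians(ya)
    Rt=np.array([[-np.sin(a),np.cos(a),0],[np.cos(a),np.sin(a),0],[0,0,-1]]).T
    Rt=np.column_stack([[-np.sin(a),np.cos(a),0],[np.cos(a),np.sin(a),0],[0,0,-1]])
    print("shift",(Rm.T@(np.array(p)-s["tool_pos"])/.15).round(3),"turn",(R.from_matrix(Rm.T@Rt).as_rotvec()/.5).round(3))
def show():
    s=r.state();Rm=s["tool_rot"];print("t",round(s["t"],2),"pos",s["tool_pos"].round(4),"ya",np.degrees(np.arctan2(Rm[1,1],Rm[0,1])).round(1),"q6",s["q"][5].round(1),"F",s["force"].round(1),"w",round(s["width"],3),"g",round(s["grasp_force"],1));return s
E
python3 -c "
from h import *
s=show();plan([.566,-.031,.19],25,s)"
```

```text
t 1.23 pos [0.4621 0.1069 0.2312] ya 52.3 q6 -44.9 F [-0.9  0.7  0.5] w 0.598 g 0.0
shift [-1.111 -0.304  0.275] turn [-0.    -0.     0.953]
```

Emit:
send_rows(series=[[[-0.5, -0.15, 0], [0, 0, 0.3], 0.6], [[-1, -0.3, 0.2], [0, 0, 0.6], 0.6], [[-1, -0.3, 0.28], [0, 0, 0.95], 0.6], [[-1, -0.3, 0.28], [0, 0, 0.95], 0.6]])

```text
t: 1.72
tool_pos: [0.553, -0.0193, 0.1871]
tool_rot: [[-0.427, 0.904, -0.003], [0.904, 0.427, 0.0], [0.002, -0.003, -1.0]]
force: [0.9, 1.3, 0.6]
width: 0.598
grasp_force: 0.0
```

```bash
python3 -c "
from h import *
s=show();im=r.capture('wrist');cv2.imwrite('pics/w1.png',im[:,:,::-1])
print(proj('wrist',[.566,-.031,.105],s))
plan([.566,-.031,.086],25,s)"
```

```text
t 1.73 pos [ 0.553  -0.0193  0.1871] ya 25.3 q6 -32.1 F [0.9 1.3 0.6] w 0.598 g 0.0
[325.41580223 226.12341912]
shift [-0.109  0.047  0.674] turn [-0.006 -0.003  0.009]
```

View pics/w1.png

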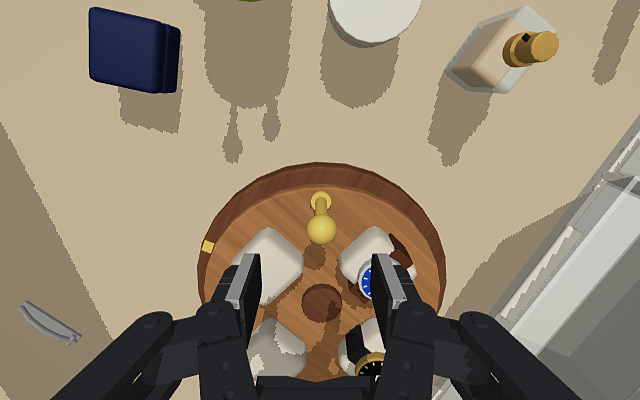

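The wrist view shows the peg ball at (321,230), the hub at (321,303), the front mark at (207,246), and open finger space on both sides. I'll refine the axis and mark from these.

```bash
python3 -c "
from h import *
s=show()
P=pt('wrist',321,230,.105,s);H=pt('wrist',321,302,.043,s);M=pt('wrist',207,246,.022,s);print(P,H,M)
print(np.degrees(np.arctan2(*(P-H)[1::-1])),np.degrees(np.arctan2(*(M-H)[1::-1])),np.linalg.norm((P-H)[:2]),np.linalg.norm((M-H)[:2]))
plan([P[0],P[1],.086],25,s)"
```

```text
t 1.77 pos [ 0.5528 -0.0182  0.1882] ya 25.5 q6 -32.2 F [-0.6  0.7  0.1] w 0.599 g 0.0
[ 0.56463108 -0.03437983  0.105     ] [ 0.61177135 -0.13016818  0.043     ] [ 0.48574667 -0.13314241  0.022     ]
116.2031629158723 -178.64804692717377 0.1067596055990079 0.12605977861098763
shift [-0.132  0.026  0.681] turn [-0.004 -0.003  0.016]
```

Emit:
send_rows(series=[[[-0.13, 0.03, 0.2], [0, 0, 0.02], 0.6], [[-0.13, 0.03, 0.45], [0, 0, 0.02], 0.6], [[-0.13, 0.03, 0.68], [0, 0, 0.02], 0.6], [[-0.13, 0.03, 0.68], [0, 0, 0.02], 0.34], [[-0.13, 0.03, 0.68], [0, 0, 0.02], 0.34], [[-0.13, 0.03, 0.68], [0, 0, 0.02], 0.34]])

```text
t: 2.52
tool_pos: [0.5664, -0.0332, 0.0891]
tool_rot: [[-0.422, 0.907, 0.003], [0.907, 0.422, -0.0], [-0.001, 0.002, -1.0]]
force: [0.6, -0.2, 0.2]
width: 0.338
grasp_force: 0.0
```

Run:
```python
from h import *
s=show();Rm=s["tool_rot"];p=s["tool_pos"];c=np.array([.611,-.128])
# arc plan: peg angle a from 116 to 227.5 in 4 calls; tool yaw follows by 25/28
ya0=np.degrees(np.arctan2(Rm[1,1],Rm[0,1]));a=115.7;y=25.;
for k in range(5):
    ys=np.radians(y);X=np.array([-np.sin(ys),np.cos(ys)]);Y=np.array([np.cos(ys),np.sin(ys)])
    p0=c+.105*np.array([np.cos(np.radians(a)),np.sin(np.radians(a))]);print("call",k,a,y,p0.round(3))
    for i in range(1,5):
        da=23.4*i/4;b=np.radians(a+da);d=c+.105*np.array([np.cos(b),np.sin(b)])-p0
        print("  [%.2f,%.2f] wz %.2f"%(X@d/.15,Y@d/.15,-np.radians(da*.92)/.5))
    a+=23.4;y+=23.4*.92
```

```text
t 2.52 pos [ 0.5664 -0.0332  0.0891] ya 25.0 q6 -33.0 F [ 0.6 -0.2  0.2] w 0.338 g 0.0
call 0 115.7 25.0 [ 0.565 -0.033]
  [-0.00,-0.07] wz -0.19
  [-0.02,-0.14] wz -0.38
  [-0.04,-0.21] wz -0.56
  [-0.06,-0.28] wz -0.75
call 1 139.1 46.528 [ 0.532 -0.059]
  [-0.01,-0.07] wz -0.19
  [-0.02,-0.14] wz -0.38
  [-0.04,-0.21] wz -0.56
  [-0.07,-0.28] wz -0.75
call 2 162.5 68.056 [ 0.511 -0.096]
  [-0.01,-0.07] wz -0.19
  [-0.03,-0.14] wz -0.38
  [-0.05,-0.21] wz -0.56
  [-0.08,-0.27] wz -0.75
call 3 185.9 89.584 [ 0.507 -0.139]
  [-0.01,-0.07] wz -0.19
  [-0.03,-0.14] wz -0.38
  [-0.06,-0.21] wz -0.56
  [-0.09,-0.27] wz -0.75
call 4 209.3 111.112 [ 0.519 -0.179]
  [-0.01,-0.07] wz -0.19
  [-0.03,-0.14] wz -0.38
  [-0.06,-0.20] wz -0.56
  [-0.10,-0.27] wz -0.75
```

Emit:
send_rows(series=[[[0, -0.04, 0], [0, 0, -0.1], 0.34], [[0, -0.07, 0], [0, 0, -0.19], 0.34], [[-0.01, -0.11, 0], [0, 0, -0.28], 0.34], [[-0.02, -0.14, 0], [0, 0, -0.38], 0.34], [[-0.03, -0.18, 0], [0, 0, -0.47], 0.34], [[-0.04, -0.21, 0], [0, 0, -0.56], 0.34], [[-0.05, -0.25, 0], [0, 0, -0.66], 0.34], [[-0.06, -0.28, 0], [0, 0, -0.75], 0.34]])

```text
t: 3.52
tool_pos: [0.5319, -0.0593, 0.0886]
tool_rot: [[-0.726, 0.688, 0.002], [0.688, 0.726, -0.0], [-0.002, 0.001, -1.0]]
force: [0.5, 0.2, -0.8]
width: 0.343
grasp_force: 0.1
```

Emit:
send_rows(series=[[[0, -0.04, 0], [0, 0, -0.1], 0.34], [[-0.01, -0.07, 0], [0, 0, -0.19], 0.34], [[-0.01, -0.11, 0], [0, 0, -0.28], 0.34], [[-0.02, -0.14, 0], [0, 0, -0.38], 0.34], [[-0.03, -0.18, 0], [0, 0, -0.47], 0.34], [[-0.04, -0.21, 0], [0, 0, -0.56], 0.34], [[-0.06, -0.25, 0], [0, 0, -0.66], 0.34], [[-0.07, -0.28, 0], [0, 0, -0.75], 0.34]])

```text
t: 4.53
tool_pos: [0.5105, -0.0971, 0.0885]
tool_rot: [[-0.927, 0.375, 0.002], [0.375, 0.927, -0.001], [-0.002, 0.0, -1.0]]
force: [0.4, 0.1, -1.3]
width: 0.345
grasp_force: 0.3
```

```bash
python3 -c "
from h import *
s=show();plan([.511,-.096,.088],68,s)
im=r.capture('wrist');cv2.imwrite('pics/w2.png',im[:,:,::-1])"
```

```text
t 4.53 pos [ 0.5105 -0.0971  0.0885] ya 68.0 q6 -83.9 F [ 0.4  0.1 -1.3] w 0.345 g 0.3
shift [-0.     0.008  0.003] turn [ 0.001  0.004 -0.   ]
```

View pics/w2.png

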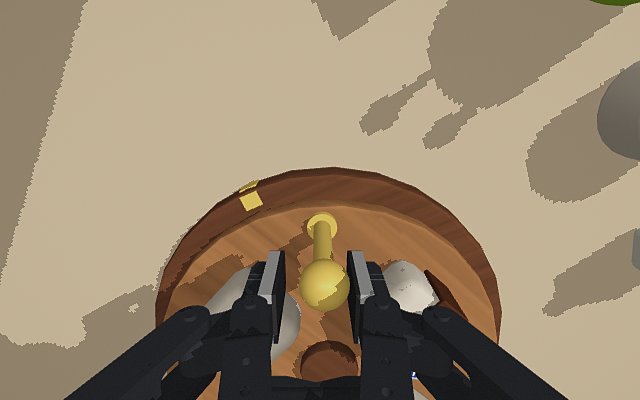

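The ball at (324,285) sits between the pads and is following. The front mark is at (250,200). I'll carry on.

Emit:
send_rows(series=[[[0, -0.04, 0], [0, 0, -0.1], 0.34], [[-0.01, -0.07, 0], [0, 0, -0.19], 0.34], [[-0.02, -0.11, 0], [0, 0, -0.28], 0.34], [[-0.03, -0.14, 0], [0, 0, -0.38], 0.34], [[-0.04, -0.18, 0], [0, 0, -0.47], 0.34], [[-0.05, -0.21, 0], [0, 0, -0.56], 0.34], [[-0.07, -0.24, 0], [0, 0, -0.66], 0.34], [[-0.08, -0.27, 0], [0, 0, -0.75], 0.34]])

```text
t: 5.58
tool_pos: [0.5064, -0.139, 0.0882]
tool_rot: [[-1.0, 0.01, 0.001], [0.01, 1.0, -0.0], [-0.001, -0.0, -1.0]]
force: [0.4, -0.1, 0.1]
width: 0.34
grasp_force: 0.2
```

Emit:
send_rows(series=[[[0, -0.04, 0], [0, 0, -0.1], 0.34], [[-0.01, -0.07, 0], [0, 0, -0.19], 0.34], [[-0.02, -0.11, 0], [0, 0, -0.28], 0.34], [[-0.03, -0.14, 0], [0, 0, -0.38], 0.34], [[-0.04, -0.18, 0], [0, 0, -0.47], 0.34], [[-0.06, -0.21, 0], [0, 0, -0.56], 0.34], [[-0.08, -0.24, 0], [0, 0, -0.66], 0.34], [[-0.09, -0.27, 0], [0, 0, -0.75], 0.34]])

```text
t: 6.58
tool_pos: [0.5195, -0.1796, 0.0882]
tool_rot: [[-0.934, -0.357, 0.001], [-0.357, 0.934, -0.0], [-0.001, -0.001, -1.0]]
force: [0.6, 0.0, 0.3]
width: 0.34
grasp_force: 0.2
```

```bash
python3 -c "
from h import *
s=show();a=np.radians(228.5);p=[.611+.105*np.cos(a),-.128+.105*np.sin(a),.088];print(p);plan(p,129,s);plan(p,111,s)"
```

```text
t 6.58 pos [ 0.5195 -0.1796  0.0882] ya 110.9 q6 -134.9 F [0.6 0.  0.3] w 0.34 g 0.2
[np.float64(0.5414248949373476), np.float64(-0.20664035068284523), 0.088]
shift [-0.072 -0.221  0.002] turn [-0.002  0.002 -0.631]
shift [-0.072 -0.221  0.002] turn [-0.002  0.002 -0.003]
```

Emit:
send_rows(series=[[[0, -0.04, 0], [0, 0, -0.1], 0.34], [[-0.01, -0.08, 0], [0, 0, -0.2], 0.34], [[-0.02, -0.12, 0], [0, 0, -0.3], 0.34], [[-0.04, -0.16, 0], [0, 0, -0.4], 0.34], [[-0.06, -0.19, 0], [0, 0, -0.5], 0.34], [[-0.07, -0.22, 0], [0, 0, -0.55], 0.34], [[-0.07, -0.22, 0], [0, 0, -0.55], 0.34]])

```text
t: 7.45
tool_pos: [0.5409, -0.2069, 0.0878]
tool_rot: [[-0.803, -0.596, 0.001], [-0.596, 0.803, -0.001], [-0.001, -0.001, -1.0]]
force: [-0.5, -0.1, -0.5]
width: 0.341
grasp_force: 0.0
```

Emit:
send_rows(series=[[[0, 0, 0], [0, 0, 0], 0.65], [[0, 0, 0], [0, 0, 0], 0.65], [[0, 0, 0], [0, 0, 0], 0.65], [[0, 0, -0.3], [0, 0, 0], 0.65], [[0, 0, -0.65], [0, 0, 0], 0.65], [[0, 0, -0.8], [0, 0, 0], 0.65]])

```text
t: 8.2
tool_pos: [0.5413, -0.2069, 0.2104]
tool_rot: [[-0.803, -0.596, 0.004], [-0.596, 0.803, -0.002], [-0.002, -0.003, -1.0]]
force: [0.6, -0.0, -0.7]
width: 0.648
grasp_force: 0.0
```

```bash
python3 -c "
from h import *
im=r.capture('wrist');s=show();t=r.capture('top');z=r.capture('side')
A=im[:,:,::-1];B=cv2.resize(t[110:260,290:440,::-1],(400,400),interpolation=2);
cv2.imwrite('pics/w3.png',np.hstack([A[:,:400+0] if 0 else cv2.resize(A,(400,250)) if 0 else A[:, 120:520],B]))
np.save('w3s.npy',s['tool_pos'])"
```

```text
t 8.25 pos [ 0.5419 -0.2072  0.2122] ya 126.6 q6 -152.1 F [ 1.5 -0.9  2.5] w 0.651 g 0.0
```

View pics/w3.png

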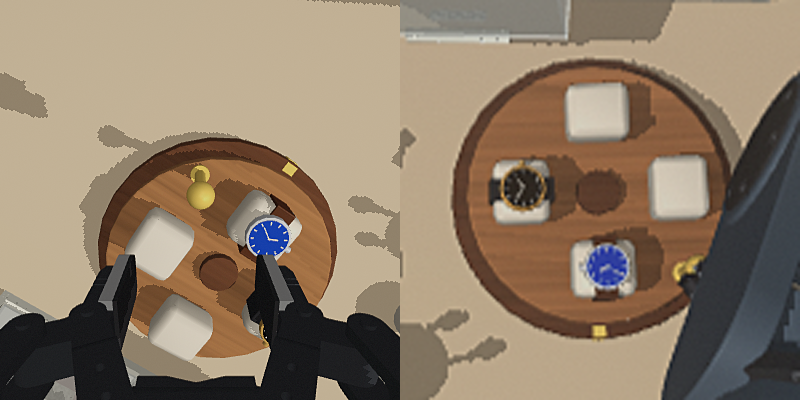

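```bash
python3 -c "
from h import *
s=show()
f=lambda a,b:np.degrees(np.arctan2(*(a-b)[1::-1])).round(1)%360
for n,L in(('top',[(367.2,210.5),(335.4,180.1),(365,234.1),(364.6,181.7)]),('wrist',[(387.5,235.5),None,(410,169),(337.5,271)])):
    b,k,m,h=[None if q is None else pt(n,*q,z,s) for q,z in zip(L,(.0885,.0885,.022,.043))]
    print(n,b.round(4),m.round(4),h.round(4),None if k is None else (k.round(4), f(b,k)),'blue az',f(b,h),'mark az',f(m,h),f(m,b))
print('peg',pt('wrist',321,193,.105,s))
"
```

```text
t 8.35 pos [ 0.5408 -0.2067  0.2079] ya 126.6 q6 -152.1 F [ 0.9 -0.2 -0.2] w 0.644 g 0.0
top [ 0.5393 -0.131   0.0885] [ 0.4867 -0.1352  0.022 ] [ 0.6125 -0.1313  0.043 ] (array([ 0.6083, -0.058 ,  0.0885]), np.float64(226.7)) blue az 179.8 mark az 181.8 184.6
wrist [ 0.5374 -0.1349  0.0885] [ 0.485  -0.1331  0.022 ] [ 0.6101 -0.1287  0.043 ] None blue az 184.9 mark az 182.0 178.1
peg [ 0.53644174 -0.20630387  0.105     ]
```

The stand is home: the blue dial's azimuth from the black-to-blue line is 181.7°, and the mark is at 181.8–182°. Now the magnifier.

Emit:
send_rows(series=[[[-0.64, 1, -0.1], [0, 0, 0], 0.65], [[-0.64, 1, -0.1], [0, 0, 0], 0.65], [[-0.64, 1, -0.1], [0, 0, 0], 0.65]])

```text
t: 8.72
tool_pos: [0.527, -0.0269, 0.2208]
tool_rot: [[-0.803, -0.596, -0.002], [-0.596, 0.803, 0.0], [0.002, 0.002, -1.0]]
force: [0.4, 0.8, 0.4]
width: 0.648
grasp_force: 0.0
```

Emit:
send_rows(series=[[[-0.64, 1, 0], [0, 0, 0], 0.65], [[-0.64, 1, 0], [0, 0, 0], 0.65], [[-0.64, 1, 0], [0, 0, 0], 0.65]])

```text
t: 9.1
tool_pos: [0.5145, 0.1508, 0.2207]
tool_rot: [[-0.802, -0.597, -0.002], [-0.597, 0.802, -0.0], [0.002, 0.001, -1.0]]
force: [0.7, -0.2, 0.8]
width: 0.649
grasp_force: 0.0
```

Emit:
send_rows(series=[[[-0.64, 1, 0], [0, 0, 0.3], 0.65], [[-0.64, 1, 0], [0, 0, 0.6], 0.65], [[-0.64, 1, 0.2], [0, 0, 0.88], 0.65], [[-0.64, 1, 0.3], [0, 0, 0.88], 0.65], [[-0.64, 1, 0.3], [0, 0, 0.88], 0.65]])

```text
t: 9.72
tool_pos: [0.5022, 0.3255, 0.1749]
tool_rot: [[-0.98, -0.199, -0.004], [-0.199, 0.98, -0.002], [0.004, -0.002, -1.0]]
force: [0.3, -0.5, -0.5]
width: 0.65
grasp_force: 0.0
```

```bash
python3 -c "
from h import *
s=show();im=r.capture('wrist');cv2.imwrite('pics/w4.png',im[:,:,::-1])
print(proj('wrist',[.5025,.336,.024],s));plan([.5025,.336,.1],101,s)"
```

```text
t 9.72 pos [0.5022 0.3255 0.1749] ya 101.5 q6 -73.0 F [ 0.3 -0.5 -0.5] w 0.65 g 0.0
[328.39331054 182.47394082]
shift [-0.018  0.069  0.499] turn [-0.003 -0.008  0.017]
```

View pics/w4.png

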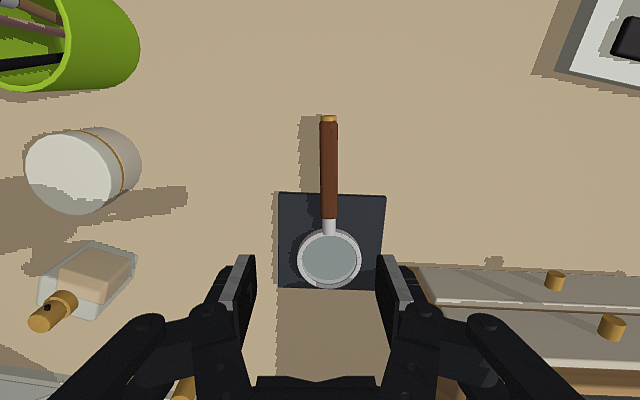

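The handle runs from (329,219) to (329,117), with the lens centre at (329,259), on the slate coaster. The fingers straddle the handle line and the cabinet on the right is clear.

```bash
python3 -c "
from h import *
s=show();L=pt('wrist',329,258.5,.018,s);E=pt('wrist',328.5,119,.024,s);d=E-L;d[2]=0;print(L,E,np.linalg.norm(d));d/=np.linalg.norm(d)
az=np.degrees(np.arctan2(d[1],d[0]))%360;G=L+.082*d;print(G,az);plan([G[0],G[1],.003],az-90,s)"
```

```text
t 9.78 pos [0.5029 0.3254 0.1763] ya 101.4 q6 -73.0 F [0.8 0.1 0.3] w 0.65 g 0.0
[0.58265684 0.35386581 0.018     ] [0.44903181 0.32446532 0.024     ] 0.1368211961836936
[0.50257237 0.33624544 0.018     ] 192.4086378188854
shift [-0.014  0.073  1.155] turn [-0.002 -0.004 -0.034]
```

Emit:
send_rows(series=[[[-0.01, 0.07, 0.3], [0, 0, -0.03], 0.65], [[-0.01, 0.07, 0.6], [0, 0, -0.03], 0.65], [[-0.01, 0.07, 0.8], [0, 0, -0.03], 0.5], [[-0.01, 0.07, 0.95], [0, 0, -0.03], 0.5]])

```text
t: 10.28
tool_pos: [0.5032, 0.3357, 0.0343]
tool_rot: [[-0.977, -0.212, 0.0], [-0.212, 0.977, -0.0], [-0.0, -0.0, -1.0]]
force: [-0.1, 0.6, -0.4]
width: 0.505
grasp_force: 0.0
```

```bash
python3 -c "
from h import *
s=show();plan([.5026,.3362,.004],102.4,s)"
```

```text
t 10.28 pos [0.5032 0.3357 0.0343] ya 102.2 q6 -72.9 F [-0.1  0.6 -0.4] w 0.505 g 0.0
shift [0.003 0.004 0.202] turn [-0.     0.    -0.006]
```

Emit:
send_rows(series=[[[0, 0, 0.1], [0, 0, 0], 0.5], [[0, 0, 0.2], [0, 0, 0], 0.5], [[0, 0, 0.2], [0, 0, 0], 0.3], [[0, 0, 0.2], [0, 0, 0], 0], [[0, 0, 0.2], [0, 0, 0], 0], [[0, 0, 0.2], [0, 0, 0], 0], [[0, 0, 0.2], [0, 0, 0], 0], [[0, 0, 0.2], [0, 0, 0], 0]], squeeze=70)

```text
t: 11.28
tool_pos: [0.5029, 0.3372, 0.0053]
tool_rot: [[-0.977, -0.213, 0.001], [-0.213, 0.977, 0.0], [-0.001, 0.0, -1.0]]
force: [-1.1, -1.0, 6.4]
width: 0.162
grasp_force: 70.1
```

Emit:
send_rows(series=[[[0, 0, -0.1], [0, 0, 0], 0], [[0, 0, -0.3], [0, 0, 0], 0], [[0, 0, -0.6], [0, 0, 0], 0], [[0, 0, -0.9], [0, 0, 0], 0], [[0, 0, -1], [0, 0, 0], 0], [[0, 0, -1], [0, 0, 0], 0]])

```text
t: 12.02
tool_pos: [0.5026, 0.337, 0.1553]
tool_rot: [[-0.977, -0.213, 0.001], [-0.213, 0.977, 0.001], [-0.001, 0.0, -1.0]]
force: [0.3, -0.9, -2.4]
width: 0.169
grasp_force: 69.3
```

```bash
python3 -c "
from h import *
s=show();plan([.458,-.136,.22],92.5,s)
im=r.capture('wrist');z=r.capture('side')
cv2.imwrite('pics/g.png',np.hstack([im[150:400,180:480,::-1],cv2.resize(z[60:185,230:430,::-1],(400,250),interpolation=2)]))"
```

```text
t 12.03 pos [0.5026 0.337  0.1553] ya 102.3 q6 -72.8 F [ 0.3 -0.9 -2.4] w 0.169 g 69.3
shift [ 0.96  -3.018 -0.433] turn [0.001 0.002 0.341]
```

View pics/g.png

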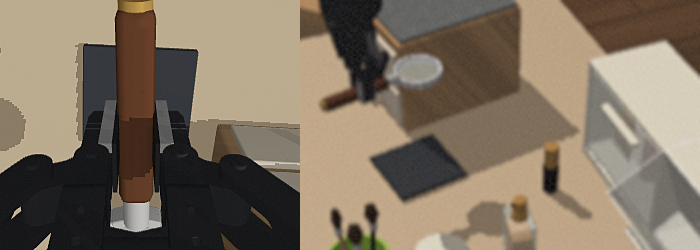

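The magnifier is gripped and clear of the coaster (side view), with the handle level and centred between the pads (wrist view). I'm carrying it at about 0.22 m, above the brush tips at 0.17 m.

Emit:
send_rows(series=[[[0, 0, -0.2], [0, 0, 0], 0], [[0, 0, -0.4], [0, 0, 0], 0], [[0.06, -0.2, -0.45], [0, 0, 0], 0], [[0.12, -0.4, -0.45], [0, 0, 0], 0], [[0.18, -0.6, -0.45], [0, 0, 0], 0], [[0.25, -0.8, -0.45], [0, 0, 0], 0], [[0.32, -1, -0.45], [0, 0, 0], 0]])

```text
t: 13.0
tool_pos: [0.4867, 0.179, 0.2205]
tool_rot: [[-0.977, -0.213, -0.003], [-0.213, 0.977, -0.001], [0.003, -0.0, -1.0]]
force: [0.2, 0.3, -1.1]
width: 0.169
grasp_force: 69.3
```

Emit:
send_rows(series=[[[0.06, -0.2, 0], [0, 0, 0], 0], [[0.12, -0.4, 0], [0, 0, 0], 0], [[0.18, -0.6, 0], [0, 0, 0], 0], [[0.25, -0.8, 0], [0, 0, 0], 0], [[0.32, -1, 0], [0, 0, 0], 0]])

```text
t: 13.62
tool_pos: [0.4717, 0.0224, 0.2207]
tool_rot: [[-0.977, -0.213, -0.003], [-0.213, 0.977, 0.0], [0.003, 0.001, -1.0]]
force: [0.3, 0.2, -1.2]
width: 0.172
grasp_force: 69.3
```

Emit:
send_rows(series=[[[0.06, -0.2, 0], [0, 0, 0.1], 0], [[0.12, -0.4, 0], [0, 0, 0.2], 0], [[0.18, -0.6, 0], [0, 0, 0.3], 0], [[0.25, -0.8, 0], [0, 0, 0.34], 0], [[0.3, -0.9, 0], [0, 0, 0.34], 0], [[0.32, -1, 0], [0, 0, 0.34], 0], [[0.32, -1, 0], [0, 0, 0.34], 0], [[0.32, -1, 0], [0, 0, 0.34], 0]])

```text
t: 14.62
tool_pos: [0.4576, -0.1328, 0.2222]
tool_rot: [[-0.999, -0.045, -0.0], [-0.045, 0.999, 0.0], [0.0, 0.0, -1.0]]
force: [-0.4, 0.3, -1.3]
width: 0.172
grasp_force: 69.3
```

```bash
python3 -c "
from h import *
s=show();z=r.capture('side');t=r.capture('top')
cv2.imwrite('pics/c1.png',np.hstack([cv2.resize(z[140:320,260:440,::-1],(400,400),interpolation=2),cv2.resize(t[120:270,285:435,::-1],(400,400),interpolation=2)]))
Rm=s['tool_rot'];L=s['tool_pos']-.082*Rm[:,0]+[0,0,.0127];print('expected lens top',L,proj('side',L),proj('top',L))"
```

```text
t 14.62 pos [ 0.4576 -0.1328  0.2222] ya 92.6 q6 -114.4 F [-0.4  0.3 -1.3] w 0.172 g 69.3
expected lens top [ 0.53948067 -0.12912816  0.23483338] [347.74577887 208.87892878] [377.25673852 204.6012096 ]
```

View pics/c1.png

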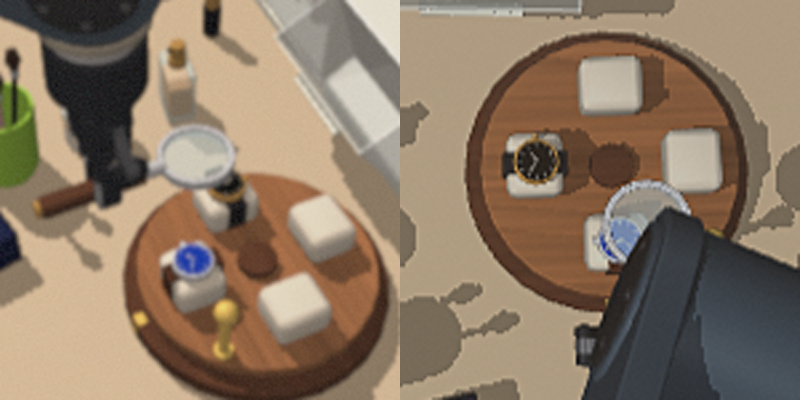

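The lens is where expected: side px (349,211), top px (378,205), level, nothing slipped. The blue dial is at side px (347,257), in its front place beside the brass mark (323,284). I'll work out the final approach.

```bash
python3 -c "
from h import *
b=pt('side',346.9,256.7,.0885);print(b)
s=show();x=s['tool_rot'][:,0];T=np.array([.540,-.132,0])+.082*x;T[2]=.101;plan(T,92.6,s)"
```

```text
[ 0.54075109 -0.13118337  0.0885    ]
t 14.72 pos [ 0.4576 -0.1327  0.2223] ya 92.6 q6 -114.4 F [-0.1  0.5 -1.1] w 0.17 g 69.3
shift [-0.002 -0.02   0.808] turn [ 0.    -0.    -0.001]
```

Emit:
send_rows(series=[[[0, -0.02, 0.12], [0, 0, 0], 0], [[0, -0.02, 0.25], [0, 0, 0], 0], [[0, -0.02, 0.4], [0, 0, 0], 0], [[0, -0.02, 0.52], [0, 0, 0], 0], [[0, -0.02, 0.64], [0, 0, 0], 0], [[0, -0.02, 0.74], [0, 0, 0], 0], [[0, -0.02, 0.79], [0, 0, 0], 0], [[0, -0.02, 0.8], [0, 0, 0], 0]])

```text
t: 15.72
tool_pos: [0.4577, -0.1363, 0.1021]
tool_rot: [[-0.999, -0.044, -0.0], [-0.044, 0.999, 0.0], [0.0, 0.0, -1.0]]
force: [0.7, -0.1, -0.9]
width: 0.164
grasp_force: 69.3
```

```bash
python3 -c "
from h import *
z=r.capture('side');s=show();t=r.capture('top')
cv2.imwrite('pics/c2.png',np.hstack([cv2.resize(z[190:310,280:400,::-1],(480,480),interpolation=2),cv2.resize(t[120:270,285:405,::-1],(320,400),interpolation=2).copy() if 0 else cv2.resize(t[150:270,310:390,::-1],(320,480),interpolation=2)]))
Rm=s['tool_rot'];L=s['tool_pos']-.082*Rm[:,0]+[0,0,.0077];print('lens mid',L,proj('side',L),proj('top',L),Rm.round(3).tolist())
for h in(0,.005,.01):print([proj('side',[.540,-.1315,.1035+h]).round(1)])
print(proj('side',[.54,-.1315,.0885]))"
```

```text
t 15.78 pos [ 0.4578 -0.1363  0.1023] ya 92.5 q6 -114.7 F [-1.  -0.4 -1.6] w 0.165 g 69.3
lens mid [ 0.53968693 -0.13270876  0.11001048] [346.97423565 251.16676152] [369.34110226 209.62499597] [[-0.999, -0.044, 0.0], [-0.044, 0.999, -0.0], [-0.0, -0.0, -1.0]]
[array([346.8, 252.6])]
[array([346.9, 251.1])]
[array([346.9, 249.6])]
[346.62595832 256.92844875]
```

View pics/c2.png

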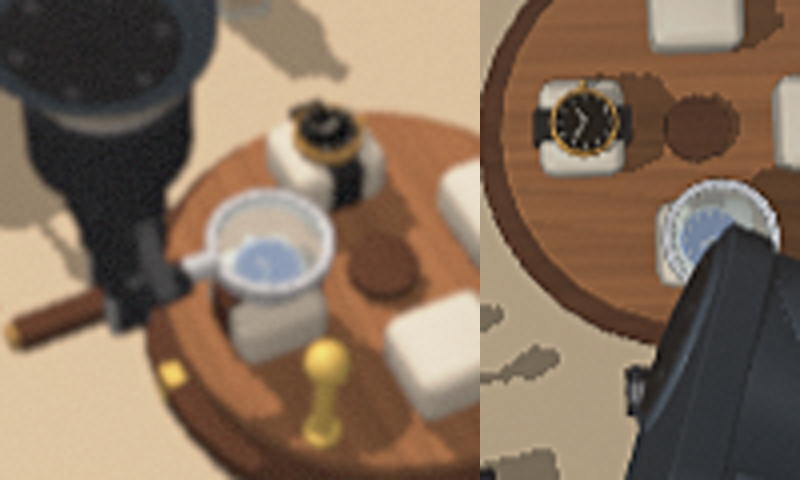

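Lens ring centre is at side px (347.8,251.3), ideal (346.9,251.1), and top px (370,209.8). It is level over the blue dial, with clear gaps to the peg and cushions. A small trim, then I settle and hand in.

Emit:
send_rows(series=[[[0.004, 0.01, 0.007], [0, 0, 0], 0], [[0.004, 0.01, 0.007], [0, 0, 0], 0], [[0.004, 0.01, 0.007], [0, 0, 0], 0], [[0.004, 0.01, 0.007], [0, 0, 0], 0], [[0.004, 0.01, 0.007], [0, 0, 0], 0], [[0.004, 0.01, 0.007], [0, 0, 0], 0]])

```text
t: 16.58
tool_pos: [0.457, -0.1349, 0.1012]
tool_rot: [[-0.999, -0.044, -0.0], [-0.044, 0.999, -0.0], [0.0, -0.0, -1.0]]
force: [0.2, -0.0, -1.4]
width: 0.165
grasp_force: 69.3
```

```bash
python3 -c "
from h import *
show();print(r.close_job())"
```

```text
t 16.57 pos [ 0.457  -0.1349  0.1012] ya 92.5 q6 -114.6 F [ 0.2 -0.  -1.4] w 0.165 g 69.3
the job is handed in; nothing more can be done
None
```

The blue watch is home at the brass front mark, and the smaller magnifier is held level over its dial, centred to within a couple of millimetres and about 15 mm above the glass by my estimate; handed in at 16.6 s, and the hand-in gave no verdict back.

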